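Index the tilted assembly turntable and lock it with its linch pin

ROBOT

A 6-joint arm with a two-finger parallel gripper is mounted at the origin on the work surface. World frame = base frame: x ahead of the robot, y to its left, z up, the work surface at z = 0. Lengths are in mm, angles in rad, forces in N, time in s.
With the tool pointing down it reaches from about 350 to 975 mm from the base axis. Payload 7.1 kg.
Tool frame: the origin (TCP) lies at the very end of the fingers, on their centre line; the grasp point (between the pads) lies 19 mm behind it (ctrl.pinch_z is the distance from the TCP to the grasp point, in mm); z points along the fingers, y is the direction in which the jaws open and shut (so a half turn about z gives the same grasp; the last joint's range is limited). The gripper opens to 88 mm and grips with 3 to 60 N. Pads are 20 mm wide; open, the fingers measure 115 mm over their backs; the gripper's body (75 mm by 178 mm) begins 61 mm behind the grasp point.
Start: joints at [-1.231, 0.423, 1.63, -0, 1.089, -0.019], TCP at [219.486, -585.176, 184.775] pointing down, gripper open.
Joint ranges: [-3, 3], [-0.9, 2.11], [0.09, 2.58], [-1.31, 4.45], [0.11, 2.69], [-2.54, 2.54]. Speed limits (rad/s): [2.39, 2.39, 3.01, 3.14, 3.14, 3.14].

INTERFACE

Orientations are given as a rotation vector (axis times angle).
In Python, from workcell import ctrl gives the robot as it stands.
- The arm moves only by the shell command python3 -m inch 'ROWS' [OPENING]. ROWS is JSON, a list of rows, each an object with "xyz": the shift along the tool's x, y, z in cm, a list of three; "spin": the turn about the tool's z in degrees. A call has 1 to 20 rows; each row is the pose to reach, as a shift and turn from the pose measured when the call began, along the tool's axes at that moment; what a row does not reach only later rows make up. A row lasts 1/10 s, in which the tool goes at most 50 mm and 8.59 degrees, less where a joint would pass 70% of its speed; a pose out of reach is approached as far as the arm can. A call with a gripper value outside its range is refused whole. OPENING is the closure, from 0 (fully open) to 1 (shut), set as the call begins (- or left out, the last holds). The fingers move at their own pace and stop on an object; the grip force is fixed at half the most. Time passes only in rows, so rows that repeat a pose let the fingers close. It gives the time, the measured TCP pose, the force and the opening at its end, in the units of the state.
- ctrl.get_obs(): the state, without advancing time (a new reading comes with each control period).
- ctrl.get_image(name): name is "side" or "top"; returns the picture (400x640x3 uint8, red, green, blue); there is no depth.
- ctrl.camera_info(name): a dict with "camera_matrix" (3x3 intrinsics, pixels), "R" (3x3) and "t" (3): a world point X has camera coordinates R X + t. Camera axes: x right, y down, z forward; pixel columns grow to the right and rows downward; lengths in mm; the calibration is good to about 2 mm. A picture is of the moment at which its call begins. camera_info takes no time and is no camera call.
- ctrl.close_job(): hands the job in, once; it reports no verdict.
The state is a dict: "t": time; "qpos": joint angles; "qvel": joint speeds; "joint_torque": joint torques, N m; "ee_pos": TCP position; "orientation": TCP orientation; "ft_force": force on the tool from outside, world axes, zero at the start; "moment": the same for the moment, N m; "width": finger opening in mm.
Only numpy, scipy, OpenCV 4.12 (cv2) and the standard library are available. Lean on these libraries where they do the work, as an engineer would, in place of code of your own. Each camera call takes 0.05 s, during which the arm holds its last target. There are 200 camera calls.

TASK

Turn the tilted turntable by its orange handle until the red mark on its tongue lines up with the red marks on the fixed clevis, then push the yellow-headed linch pin fully home through the tongue's hole, and last flip the sprung steel ring over so that it snaps shut over the far end of the pin. Do not disturb the screwdriver, the bottle or the parts bin beside the fixture.

Things in the scene. Friction and masses are not known exactly. Their poses are not given: they have to be found in the camera images.
- turntable (a joint): Angle (rad) of the turntable, an aluminium disc (116 mm wide) with a 28 mm wide tongue whose pin hole is 100 mm from the axis. 0 = tongue's red mark in line with the clevis marks, hole under the pin; positive = counter-clockwise seen from above the face. Starts at 0.45 to 1.15, range -0.25 to 1.4; friction 0.15 N m holds it. The pin's round end centres errors up to about 0.05.
- knob_grip (a point): Grip point of the turntable's orange bar handle, on the turning axis, 30 mm above the disc's face. Turns with it: x = along the bar (64 mm) towards tongue and mark, z = turning axis, out of the tilted face, 35 degrees from vertical. Bar 14 mm thick (along y), reaching 19 mm below to 11 mm above this point. A green circuit board under 6 mm high lies on the disc, away from the tongue.
- lock_pin (a joint): Travel (m) of the linch pin (shaft 12 mm) into the clevis: starts at 0 to 0.004 (out, tip in the upper lug), 0.045 = home, head flat on the upper lug, tip standing out under the lower lug. About 7 N slide it; it stays where it is left. It stops on the tongue if the hole is not under it.
- pin_head (a point): Middle of the flat outer face of the pin's yellow head (26 mm wide, 12 mm thick). z = pin axis, outwards and up, 35 degrees from vertical, parallel to the turning axis; push along -z. x = up the slope, away from the turning axis; y = across. The clevis, 28 mm wide, reaches 32 mm beyond the pin axis along x, no higher than the home head's underside.
- ring (a joint): Angle (rad) of the steel wire ring hinged to the pin head: 0 = open (leaning 60 degrees from z of pin_head towards its x), 2.09 = shut, lying along the pin, its end past the pin's far end. Over-centre spring: stays open or shut by itself; pushed past the middle (1.05; about 3 N at its end) it snaps shut by itself within about 0.5 s. Its end clears the clevis only when the pin is home.
- ring_bar (a point): Middle of the ring's end bar (24 mm along y, wire 7 mm). Hinge: 72 mm from it, on the pin axis, 6 mm below the head's outer face, parallel to y of pin_head. Legs 40 mm apart straddle head and clevis. To shut, the bar swings down past the far side (x of pin_head) and in under the clevis. z = from hinge to bar. The ring rides with the pin.
- fixture: Fixed stand (aluminium foot 170 by 150 mm, grey head) under the turntable; origin at the middle of its underside; x = its uphill side, to the right of and away from the robot, where the dark steel clevis with red marks stands. The turntable's centre is 100 mm above this origin.
- screwdriver: Bystander: screwdriver with red handle, 190 mm long, lying on the mat, near the right; leave it alone.
- flux_bottle: Bystander: white bottle with red cap, 52 mm across, 110 mm high, standing; origin under its centre; leave it alone.
- parts_bin: Bystander: blue open bin 100 by 85 by 50 mm with small parts; origin under its centre; leave it alone.

How it is judged (in metres and radians):
On the way, in this order (a step that is already met when the one before it is completed fails the run):
1. the turntable's mark is in line with the clevis marks (within 0.06 rad), the pin still out and the ring still open (value of joint turntable between -0.06 and 0.06 rad and value of joint lock_pin below 0.012 m and value of joint ring below 0.6 rad), for 0.2 s.
2. the pin is home (within 4 mm) through the tongue's hole, the ring still open (value of joint turntable between -0.06 and 0.06 rad and value of joint lock_pin above 0.041 m and value of joint ring below 0.6 rad), for 0.2 s.
At the end, for the whole second after the job is handed in: The turntable's mark is within 0.06 rad of the clevis marks, the pin is within 4 mm of fully home, the ring is shut over the pin end (above 1.95 rad) and at rest, and the bystanders have not been moved by more than 25 mm or tipped (value of joint turntable between -0.06 and 0.06 rad and value of joint lock_pin above 0.041 m and value of joint ring above 1.95 rad and velocity of joint ring between -0.1 and 0.1 rad/s); the robot touches nothing.
It fails at once if the screwdriver is moved by more than 25 mm (distance of screwdriver from where it was at the start of the episode above 0.025 m).
It fails at once if the bottle is moved by more than 25 mm or tipped (distance of flux_bottle from where it was at the start of the episode above 0.025 m or angle between flux_bottle's own z axis and vertical above 0.3 rad).
It fails at once if the parts bin is moved by more than 25 mm (distance of parts_bin from where it was at the start of the episode above 0.025 m).
It also fails if it takes over 50 s, if anything falls off the work surface, if the arm or the gripper's body presses on something with over 40 N, if the wrist force passes 120 N, or if a joint passes its speed limit or range.

## Working session

There is one attempt and no reset: what is moved stays moved. The work goes in short steps, Python scripts to look and compute and a shell command to move; the robot and the scene stay as the last step left them, time stands still between calls to the robot, and variables do not carry over. Pictures are saved under pics/ and viewed, about 8 in all and at most 12, crops included, and the job is handed in when it is done.

```bash
ls; mkdir -p pics
python3 - <<'E'
from workcell import ctrl
import cv2,numpy as np
np.set_printoptions(precision=3,suppress=True)
for n in("side","top"):
    im=ctrl.get_image(n); cv2.imwrite(f"pics/{n}0.png",im[:,:,::-1]); c=ctrl.camera_info(n)
    R=np.array(c["R"]);t=np.array(c["t"]);print(n,c["camera_matrix"],R,t,-R.T@t)
print(ctrl.get_obs())
E
```

```text
pics
side [[445.539   0.    314.516]
 [  0.    445.539 193.231]
 [  0.      0.      1.   ]] [[-0.953 -0.303  0.016]
 [-0.196  0.573 -0.796]
 [ 0.232 -0.761 -0.605]] [ 533.209  265.901 1048.682] [316.715 808.048 837.555]
top [[393.829   0.    322.033]
 [  0.    393.829 201.761]
 [  0.      0.      1.   ]] [[-0.024 -1.     0.018]
 [-0.989  0.021 -0.148]
 [ 0.147 -0.022 -0.989]] [   0.52   552.17  1048.087] [ 391.847   11.734 1117.899]
{'t': 0.1, 'qpos': array([-1.231,  0.424,  1.631,  0.   ,  1.089, -0.019]), 'qvel': array([-0.001, -0.002, -0.002, -0.   , -0.001, -0.001]), 'joint_torque': array([ -0.   , -54.561, -27.433,   0.064,   0.019,  -0.   ]), 'ee_pos': array([ 219.306, -584.667,  184.061]), 'orientation': array([-3.09, -0.56,  0.  ]), 'ft_force': array([-0.519, -0.831, -1.084]), 'moment': array([0.014, 0.009, 0.04 ]), 'width': 87.97400502507514}
```

View pics/side0.png

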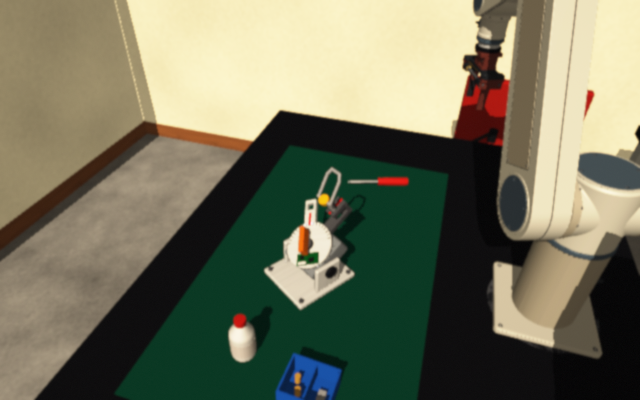

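View pics/top0.png

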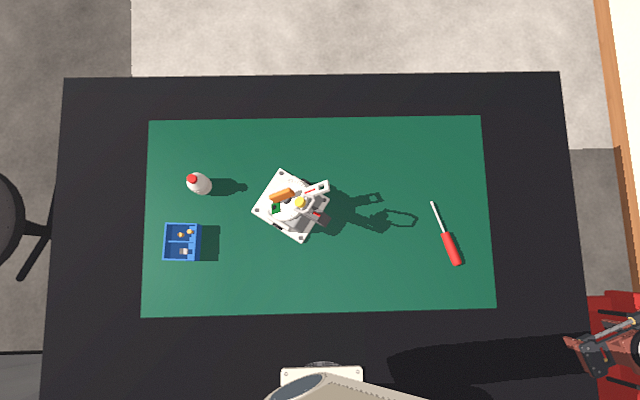

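The fixture is near column 290, row 205 in the top view, with the yellow head at about (300,201). In the side view the head is at (323,200) and the handle at (304,240). Next I'll enlarge both views and take colour blobs.

Run:
```python
import cv2,numpy as np
a=cv2.imread("pics/side0.png")[155:315,245:365]; b=cv2.imread("pics/top0.png")[155:255,240:345]
a=cv2.resize(a,(450,600),interpolation=cv2.INTER_CUBIC)   # 3.75
b=cv2.resize(b,(350,333),interpolation=cv2.INTER_CUBIC) # 3.33
o=np.zeros((600,800,3),np.uint8);o[:,:450]=a;o[:333,450:]=b;cv2.imwrite("pics/z0.png",o)
for n in("side","top"):
    im=cv2.imread(f"pics/{n}0.png");h=cv2.cvtColor(im,cv2.COLOR_BGR2HSV)
    for nm,lo,hi in(("orange",(6,130,90),(16,255,255)),("yellow",(20,130,90),(33,255,255)),("red",(0,130,60),(4,255,255)),("red2",(174,130,60),(180,255,255))):
        m=cv2.inRange(h,lo,hi);k,l,s,c=cv2.connectedComponentsWithStats(m)
        for i in range(1,k):
            if s[i,4]>3 and 180<c[i,0]<480 and 150<c[i,1]<300: print(n,nm,s[i],c[i].round(1))
```

```text
side orange [377 177   7   3   8] [379.6 177.4]
side orange [299 225  10  30 257] [303.4 240.1]
side yellow [318 193  12  13 111] [323.2 199. ]
side red [378 177  30   8 227] [392.7 180.7]
side red [335 198   8   8  30] [338.6 201.6]
side red [328 211   3   4   9] [329.2 212.3]
side red [309 214   2  10  13] [309.4 218.2]
top orange [270 188  25  15 156] [282.9 195.8]
top yellow [295 197  10  11  65] [299.8 201.9]
top red [187 174  10  10  73] [191.7 178.2]
top red [305 189  10   5  12] [309.2 190.8]
top red [313 212   8   5  18] [316.3 213.7]
top red [441 231  21  35 330] [450.9 248.6]
```

View pics/z0.png

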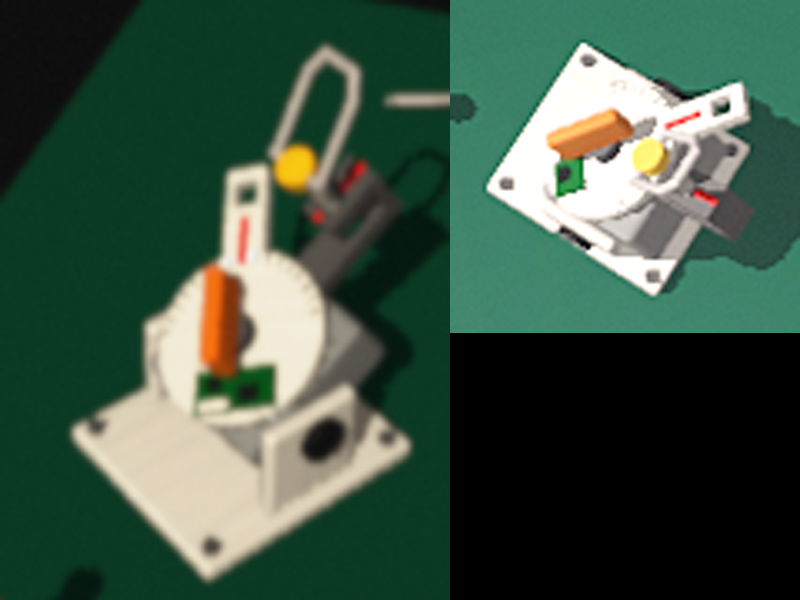

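```bash
cat > h.py <<'E'
import numpy as np
from workcell import ctrl
np.set_printoptions(precision=2,suppress=True)
C={n:ctrl.camera_info(n) for n in("side","top")}
def ray(n,p):
    c=C[n];R=np.array(c["R"]);d=R.T@np.linalg.solve(c["camera_matrix"],[p[0],p[1],1.]);return -R.T@np.array(c["t"]),d/np.linalg.norm(d)
def tri(ps,pt):
    (a,u),(b,v)=ray("side",ps),ray("top",pt)
    s=np.linalg.lstsq(np.stack([u,-v],1),b-a,rcond=None)[0]
    p,q=a+s[0]*u,b+s[1]*v;return (p+q)/2,np.linalg.norm(p-q)
def plane(n,p,z):
    a,u=ray(n,p);return a+u*(z-a[2])/u[2]
def proj(n,X):
    c=C[n];v=np.array(c["camera_matrix"])@(np.array(c["R"])@X+c["t"]);return v[:2]/v[2]
E
python3 - <<'E'
from h import *
P,g=tri((303.4,240.1),(282.9,195.8));print("knob",P,g)
H,g=tri((323.2,199),(299.8,201.9));print("head",H,g)
M,g=tri((309.4,218.2),(309.2,190.8));print("mark",M,g)
c,g=tri((338.6,201.6),(316.3,213.7));print("clevis mark",c,g)
S=lambda x,y:(245+x/3.75,155+y/3.75)
T=lambda x,y:(240+(x-450)/3.333,155+y/3.333)
hs=[S(96,427),S(211,546),S(387,438)]
for p in hs: print("foot side",plane("side",p,10))
for p in [T(588,61),T(506,184),T(653,277),T(730,148)]: print("foot top",plane("top",p,10))
print("hole",tri(S(247,192),T(720,104)))
d=H-P;u=d[:2]/np.linalg.norm(d[:2]);print("dir",u,np.degrees(np.arctan2(u[1],u[0])),np.linalg.norm(d[:2]))
E
```

```text
knob [558.74  89.82 123.77] 3.065751499548174
head [527.66  43.55 218.67] 2.603335567925853
mark [567.49  22.16 133.82] 0.9510778415216001
clevis mark [501.67   5.72 189.87] 0.2174074366741212
foot side [643.24 100.51  10.  ]
foot side [537.95 170.46  10.  ]
foot side [456.27  48.2   10.  ]
foot top [641.66 102.15  10.  ]
foot top [536.39 172.48  10.  ]
foot top [454.9   49.17  10.  ]
foot top [563.32 -18.28  10.  ]
hole (array([575.02,  -7.99, 146.68]), np.float64(1.602259548849319))
dir [-0.56 -0.83] -123.89367119197931 55.736392277973366
```

The measurements agree with each other: turntable centre about (549.5, 75.5, 100), uphill yaw -123.7°, tongue angle about 0.754 rad, pin head 75 mm above the face line. I'll lift the tool and carry it to a hover with the jaws across the fixture.

```bash
cat >> h.py <<'E'
from scipy.spatial.transform import Rotation as Ro
ux=np.array([-.555,-.832,0]);Y=np.array([.832,-.555,0]);Z=np.array([0,0,1.])
n=-.5736*ux+.8192*Z;X=.8192*ux+.5736*Z
Ce=np.array([549.5,75.5,100]);K=Ce+30*n
def go(p,yaw=-33.7):
    o=ctrl.get_obs();R=Ro.from_rotvec(o["orientation"]).as_matrix();d=R.T@(np.array(p)-o["ee_pos"])/10
    cy=np.degrees(np.arctan2(R[1,1],R[0,1]));s=(cy-yaw+180)%360-180
    print("shift cm",d,"spin",round(s,1),"| t",o["t"],o["ee_pos"],"F",o["ft_force"],"w",o["width"])
E
python3 - <<'E'
from h import *
p=K-15*ux;p[2]=330;go(p)
print(K)
E
```

```text
shift cm [ 56.71 -52.12 -14.52] spin -35.7 | t 0.1 [ 219.31 -584.67  184.06] F [-0.52 -0.83 -1.08] w 87.97400502507514
[559.05  89.82 124.58]
```

```bash
python3 -m inch '[{"xyz":[0,0,-5],"spin":0},{"xyz":[0,0,-10],"spin":0},{"xyz":[0,0,-14.5],"spin":0},{"xyz":[56.7,-52.1,-14.5],"spin":-35.7},{"xyz":[56.7,-52.1,-14.5],"spin":-35.7},{"xyz":[56.7,-52.1,-14.5],"spin":-35.7},{"xyz":[56.7,-52.1,-14.5],"spin":-35.7},{"xyz":[56.7,-52.1,-14.5],"spin":-35.7},{"xyz":[56.7,-52.1,-14.5],"spin":-35.7},{"xyz":[56.7,-52.1,-14.5],"spin":-35.7},{"xyz":[56.7,-52.1,-14.5],"spin":-35.7},{"xyz":[56.7,-52.1,-14.5],"spin":-35.7},{"xyz":[56.7,-52.1,-14.5],"spin":-35.7},{"xyz":[56.7,-52.1,-14.5],"spin":-35.7},{"xyz":[56.7,-52.1,-14.5],"spin":-35.7},{"xyz":[56.7,-52.1,-14.5],"spin":-35.7},{"xyz":[56.7,-52.1,-14.5],"spin":-35.7},{"xyz":[56.7,-52.1,-14.5],"spin":-35.7},{"xyz":[56.7,-52.1,-14.5],"spin":-35.7},{"xyz":[56.7,-52.1,-14.5],"spin":-35.7}]' 0
python3 - <<'E'
from h import *
import cv2
p=K-15*ux;p[2]=330;go(p)
a=ctrl.get_image("side")[20:270,200:500,::-1];b=ctrl.get_image("top")[100:300,180:420,::-1]
o=np.zeros((600,800,3),np.uint8);o[:375,:450]=cv2.resize(a,(450,375));o[:292,450:]=cv2.resize(b,(350,292));cv2.imwrite("pics/z1.png",o)
p[2]=98;go(p)
E
```

```text
t: 2.1
ee_pos: [567.7, 104.0, 328.9]
orientation: [-2.766, -1.485, 0.002]
ft_force: [0.6, -0.2, -0.9]
width: 88.2
shift cm [-0.16  0.07 -0.11] spin 0.1 | t 2.1 [567.68 104.03 328.94] F [ 0.58 -0.25 -0.85] w 88.17176475199982
shift cm [ 0.13  0.05 23.12] spin -0.0 | t 2.2 [566.67 101.43 329.24] F [-0.62 -0.81  0.07] w 87.75915848406693
```

View pics/z1.png

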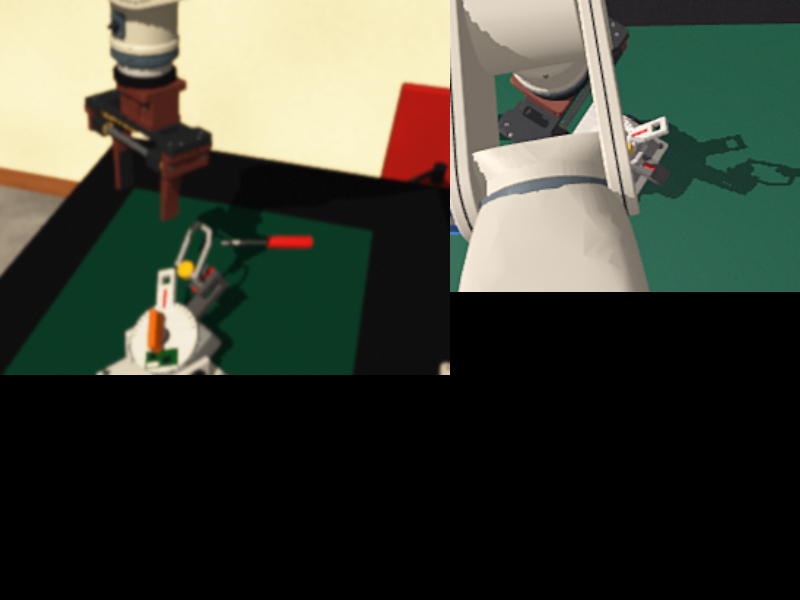

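The view shows the wide side of the gripper body along the jaw axis, as I assumed, and the jaws straddling the handle line. I'll descend and then close slowly.

```bash
python3 -m inch '[{"xyz":[0.1,0,4],"spin":0},{"xyz":[0.1,0,8],"spin":0},{"xyz":[0.1,0,12],"spin":0},{"xyz":[0.1,0,15],"spin":0},{"xyz":[0.1,0,17],"spin":0},{"xyz":[0.1,0,19],"spin":0},{"xyz":[0.1,0,20.5],"spin":0},{"xyz":[0.1,0,22],"spin":0},{"xyz":[0.1,0,23.1],"spin":0},{"xyz":[0.1,0,23.1],"spin":0},{"xyz":[0.1,0,23.1],"spin":0}]' 0
python3 -m inch '[{"xyz":[0,0,0],"spin":0},{"xyz":[0,0,0],"spin":0},{"xyz":[0,0,0],"spin":0},{"xyz":[0,0,0],"spin":0},{"xyz":[0,0,0],"spin":0},{"xyz":[0,0,0],"spin":0}]' 0.5
python3 -m inch '[{"xyz":[0,0,0],"spin":0},{"xyz":[0,0,0],"spin":0},{"xyz":[0,0,0],"spin":0},{"xyz":[0,0,0],"spin":0},{"xyz":[0,0,0],"spin":0},{"xyz":[0,0,0],"spin":0}]' 0.7
python3 -m inch '[{"xyz":[0,0,0],"spin":0},{"xyz":[0,0,0],"spin":0},{"xyz":[0,0,0],"spin":0},{"xyz":[0,0,0],"spin":0},{"xyz":[0,0,0],"spin":0},{"xyz":[0,0,0],"spin":0},{"xyz":[0,0,0],"spin":0},{"xyz":[0,0,0],"spin":0}]' 0.9
```

```text
t: 3.3
ee_pos: [567.0, 102.3, 98.5]
orientation: [-2.769, -1.481, 0.002]
ft_force: [-0.2, -0.5, 0.0]
width: 87.8
t: 3.9
ee_pos: [567.0, 102.3, 98.5]
orientation: [-2.769, -1.481, 0.002]
ft_force: [0.1, -0.7, 1.1]
width: 45.0
t: 4.5
ee_pos: [566.8, 102.5, 98.6]
orientation: [-2.769, -1.481, 0.002]
ft_force: [-2.2, 3.2, 2.7]
width: 26.3
t: 5.3
ee_pos: [567.9, 104.0, 100.0]
orientation: [-2.768, -1.48, -0.003]
ft_force: [-3.1, 9.4, 12.2]
width: 15.0
```

```bash
python3 -m inch '[{"xyz":[0,0,0],"spin":0},{"xyz":[0,0,0],"spin":0},{"xyz":[0,0,0],"spin":0},{"xyz":[0,0,0],"spin":0}]' 0.4
python3 -m inch '[{"xyz":[0,0,-3],"spin":0},{"xyz":[0,0,-7],"spin":0},{"xyz":[0,0,-11],"spin":0},{"xyz":[0,0,-15],"spin":0},{"xyz":[0,0,-19],"spin":0},{"xyz":[0,0,-22],"spin":0},{"xyz":[0,0,-22],"spin":0},{"xyz":[0,0,-22],"spin":0}]' 1
cat > see.py <<'E'
import sys,cv2
from h import *
im=ctrl.get_image("side")[:,:,::-1];cv2.imwrite(f"pics/{sys.argv[1]}r.png",im)
cv2.imwrite(f"pics/{sys.argv[1]}.png",cv2.resize(im[150:310,250:370],(600,800)[:2] if 0 else (450,600),interpolation=cv2.INTER_CUBIC))
E
python3 see.py s2
python3 - <<'E'
from h import *
import cv2
# predicted mark at angle 0 and mark distance 65 / hole at 100
for r in(50,65,80,100): print(r,proj("side",Ce+r*X+4*n))
im=cv2.imread("pics/s2r.png");h=cv2.cvtColor(im,cv2.COLOR_BGR2HSV)
for nm,lo,hi in(("orange",(6,130,90),(16,255,255)),("yellow",(20,130,90),(33,255,255)),("red",(0,130,60),(4,255,255))):
    k,l,s,c=cv2.connectedComponentsWithStats(cv2.inRange(h,lo,hi))
    for i in range(1,k):
        if s[i,4]>3 and 260<c[i,0]<360 and 150<c[i,1]<300: print(nm,s[i],c[i].round(1))
H=Ce+100*X+75*n;go(H-10*ux)
E
```

```text
t: 5.7
ee_pos: [567.8, 103.6, 99.7]
orientation: [-2.769, -1.48, -0.002]
ft_force: [0.4, -1.0, -0.2]
width: 42.8
t: 6.5
ee_pos: [567.8, 102.9, 319.7]
orientation: [-2.769, -1.48, -0.003]
ft_force: [0.9, -0.6, -0.1]
width: 0.6
50 [322.58 227.81]
65 [326.67 222.99]
80 [330.75 218.19]
100 [336.18 211.8 ]
orange [297 226  14  29 279] [303.3 240.4]
yellow [318 193  12  14 104] [323.4 198.8]
red [335 198   8   8  30] [338.6 201.6]
red [328 211   3   4   8] [329.4 212.2]
red [313 213   3  11  15] [314.1 218.1]
shift cm [-6.15  0.08  9.96] spin -0.1 | t 6.55 [567.12 102.79 318.5 ] F [ 0.74  0.4  -0.61] w 0.05653416917527829
```

View pics/s2.png

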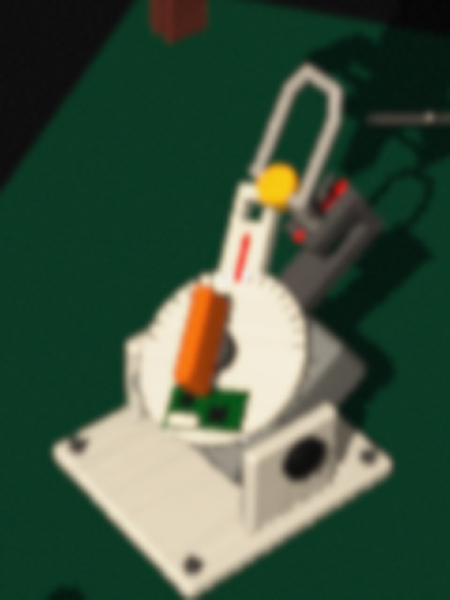

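Run:
```python
from h import *
def ang(p,h):
    a,u=ray("side",p);q=a+u*(((Ce+h*n-a)@n)/(u@n))-Ce;return np.degrees(np.arctan2(q@Y,q@X)),np.hypot(q@X,q@Y)
S=lambda x,y:(250+x/3.75,150+y/3.75)
print("mark0",ang((309.4,218.2),6.5),"mark",ang((314.1,218.1),6.5),"hole",ang(S(253,210),6.5))
# bar top face ends, 41 above disc
for p in[(205,290),(188,390)]:print("bar",ang(S(*p),41))
```

```text
mark0 (np.float64(44.25839853553168), np.float64(66.18719197901828)) mark (np.float64(32.98859922226611), np.float64(65.42530218954847)) hole (np.float64(31.90097281571772), np.float64(97.69737553289578))
bar (np.float64(30.76116966418762), np.float64(27.189203309960213))
bar (np.float64(-139.16354546449665), np.float64(38.17978268012384))
```

The table turned only to about 32°: the mark went from (309,218) to (314,218). I'll push the handle's tail end across with the closed fingers for more leverage, and look while still in contact.

Run:
```python
from h import *
p=K-20*ux-50*Y;p[2]=230;go(p);p[2]=99;go(p);go(p+30*Y)
```

```text
shift cm [ 0.46 -4.93  8.86] spin -0.1 | t 6.55 [567.12 102.79 318.5 ] F [ 0.74  0.4  -0.61] w 0.05653416917527829
shift cm [ 0.45 -4.9  21.96] spin -0.1 | t 6.55 [567.12 102.79 318.5 ] F [ 0.74  0.4  -0.61] w 0.05653416917527829
shift cm [ 0.45 -1.9  21.96] spin -0.1 | t 6.55 [567.12 102.79 318.5 ] F [ 0.74  0.4  -0.61] w 0.05653416917527829
```

```bash
python3 -m inch '[{"xyz":[0.4,-4.9,4],"spin":0},{"xyz":[0.4,-4.9,8],"spin":0},{"xyz":[0.4,-4.9,12],"spin":0},{"xyz":[0.4,-4.9,16],"spin":0},{"xyz":[0.4,-4.9,19],"spin":0},{"xyz":[0.4,-4.9,21],"spin":0},{"xyz":[0.4,-4.9,21.9],"spin":0},{"xyz":[0.4,-4.9,21.9],"spin":0},{"xyz":[0.4,-4.9,21.9],"spin":0}]' 1
python3 -m inch '[{"xyz":[0,0.6,0],"spin":0},{"xyz":[0,1.2,0],"spin":0},{"xyz":[0,1.5,0],"spin":0},{"xyz":[0,1.8,0],"spin":0},{"xyz":[0,2.1,0],"spin":0},{"xyz":[0,2.4,0],"spin":0},{"xyz":[0,2.7,0],"spin":0},{"xyz":[0,3,0],"spin":0},{"xyz":[0,3,0],"spin":0},{"xyz":[0,3,0],"spin":0}]'
python3 see.py s3
```

```text
t: 7.45
ee_pos: [528.4, 133.8, 99.8]
orientation: [-2.768, -1.48, 0.001]
ft_force: [0.5, 0.4, -0.4]
width: 0.5
t: 8.45
ee_pos: [553.3, 117.1, 99.6]
orientation: [-2.768, -1.479, 0.001]
ft_force: [0.4, -0.0, 0.1]
width: 0.6
```

View pics/s3.png

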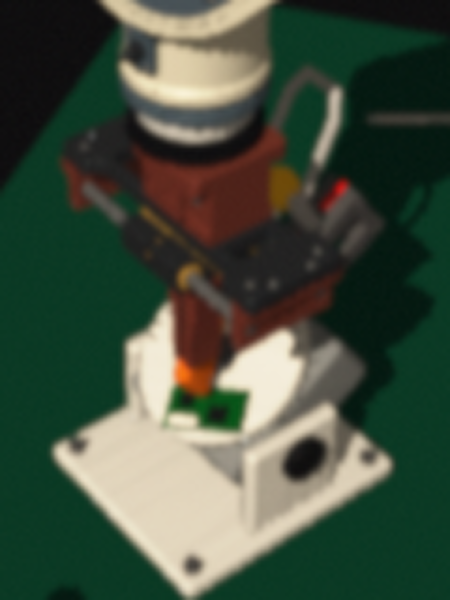

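The finger is in front of the handle, which shows orange at its tail near crop (193,378), and there is no contact force. I'll project where things should appear and compare.

```bash
python3 - <<'E'
from h import *
c=lambda P:(proj("side",P)-[250,150])*3.75
o=ctrl.get_obs();print("tcp",c(o["ee_pos"]), "rel K", [(o["ee_pos"]-K)@a for a in(ux,Y,Z)])
for th in (0,.3,.56):
    b=np.cos(th)*X+np.sin(th)*Y;by=-np.sin(th)*X+np.cos(th)*Y
    print(th,"tail top corners",c(K-32*b+11*n+7*by),c(K-32*b+11*n-7*by),"tail bottom",c(K-32*b-19*n),"top head",c(K+32*b+11*n),"tip",c(Ce+65*b+6*n))
print("K",c(K),"disc",c(Ce))
E
python3 - <<'E'
import cv2
im=cv2.imread("pics/s3r.png")[205:270,275:340]
cv2.imwrite("pics/s3c.png",cv2.resize(im,(520,520),interpolation=cv2.INTER_CUBIC))
E
```

```text
tcp [196.8  398.18] rel K [np.float64(-19.486788957632594), np.float64(-20.005503388547865), np.float64(-24.949729993640588)]
0 tail top corners [153.3  364.55] [166.87 377.3 ] tail bottom [182.7  387.31] top head [227.93 291.23] tip [286.2  272.49]
0.3 tail top corners [162.07 374.22] [179.62 381.32] tail bottom [193.33 394.11] top head [216.97 284.91] tip [264.04 260.29]
0.56 tail top corners [172.11 379.57] [191.87 381.15] tail bottom [204.32 396.72] top head [205.89 282.77] tip [241.98 256.31]
K [202.19 337.4 ] disc [223.66 354.4 ]
```

View pics/s3c.png

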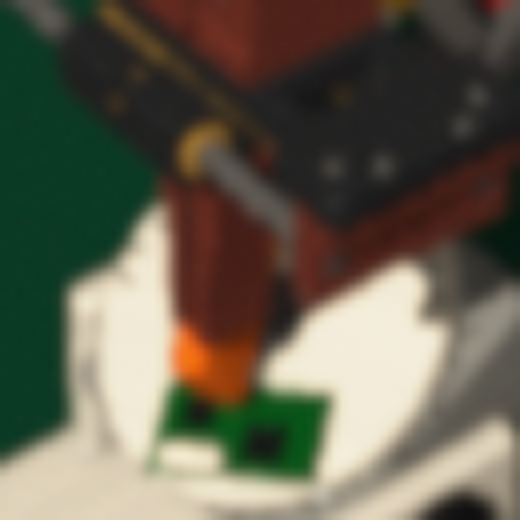

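Run:
```python
from h import *
t=np.array([566.67,101.43,329.2])
print(proj("side",t),proj("side",t-51*Y),proj("side",t+51*Y),proj("side",t+[0,0,20]))
import cv2
im=ctrl.get_image("top");cv2.imwrite("pics/t3.png",im[:,:,::-1])
o=ctrl.get_obs();print(o["ee_pos"],o["ft_force"],o["joint_torque"],proj("top",o["ee_pos"]))
# colour of finger rows along the vertical line above the expected tip
s=cv2.imread("pics/s3r.png")
for r in range(225,262,2): print(r,[tuple(int(v) for v in s[r,c]) for c in(298,301,304,307)])
```

```text
[298.72 169.  ] [314.41 180.66] [284.08 158.12] [298.67 160.72]
[553.23 117.19  99.65] [-0.07 -1.3   0.21] [ -0.06 -51.03 -22.4    0.05  -0.04  -0.  ] [273.05 199.02]
225 [(43, 91, 124), (75, 84, 91), (68, 74, 78), (27, 33, 61)]
227 [(30, 50, 73), (45, 52, 67), (82, 88, 93), (53, 58, 67)]
229 [(29, 37, 76), (27, 35, 78), (57, 63, 79), (80, 87, 92)]
231 [(31, 39, 82), (30, 39, 93), (30, 35, 71), (70, 77, 89)]
233 [(30, 39, 82), (31, 40, 96), (24, 30, 69), (34, 40, 71)]
235 [(29, 37, 81), (31, 40, 95), (23, 30, 69), (24, 32, 74)]
237 [(30, 39, 82), (28, 37, 86), (23, 30, 70), (24, 32, 73)]
239 [(30, 39, 85), (27, 35, 82), (23, 31, 71), (23, 32, 71)]
241 [(30, 40, 87), (26, 34, 77), (23, 32, 72), (25, 33, 72)]
243 [(31, 41, 89), (25, 33, 77), (24, 33, 74), (23, 32, 70)]
245 [(37, 66, 145), (26, 35, 83), (23, 34, 78), (22, 34, 70)]
247 [(32, 104, 229), (23, 44, 106), (13, 39, 98), (29, 42, 77)]
249 [(22, 116, 243), (14, 69, 171), (11, 55, 138), (56, 73, 103)]
251 [(26, 101, 222), (13, 70, 174), (11, 59, 145), (95, 114, 130)]
253 [(24, 75, 94), (12, 63, 150), (10, 59, 143), (66, 95, 84)]
255 [(23, 56, 23), (18, 49, 71), (18, 67, 81), (24, 77, 16)]
257 [(23, 51, 18), (21, 57, 16), (25, 83, 15), (23, 71, 12)]
259 [(71, 112, 87), (53, 98, 59), (26, 79, 13), (22, 35, 22)]
261 [(194, 224, 233), (161, 195, 201), (31, 78, 25), (23, 33, 22)]
```

The fingertips appear about 12 px (roughly 28 mm) above where the reported TCP projects, in three pictures. I'll compare with the start pictures, where both cameras saw the gripper.

Run:
```python
from h import *
import cv2
t=np.array([219.31,-584.67,184.06]);ty=np.array([.35,-.937,0])
o=np.zeros((600,800,3),np.uint8)
for i,(nme,r,c) in enumerate((("side",10,430),("top",300,540))):
    im=cv2.imread(f"pics/{nme}0.png")[r:r+100,c:c+100];im=cv2.resize(im,(400,400),interpolation=cv2.INTER_CUBIC)
    for s in(-1,0,1):
        q=proj(nme,t+51*s*ty);print(nme,s,q);cv2.circle(im,tuple(int(v) for v in(q-[c,r])*4),4,(0,255,0),1)
    o[:400,400*i:400*i+400][:, :im.shape[1]]=im
d=cv2.imread("pics/t3.png")[165:225,240:330]; o[400:,:300]=cv2.resize(d,(300,200),interpolation=cv2.INTER_CUBIC)
cv2.imwrite("pics/z3.png",o)
```

```text
side -1 [476.76 120.42]
side 0 [471.39 112.89]
side 1 [466.32 105.76]
top -1 [554.58 338.34]
top 0 [574.12 329.74]
top 1 [593.49 321.2 ]
```

View pics/z3.png

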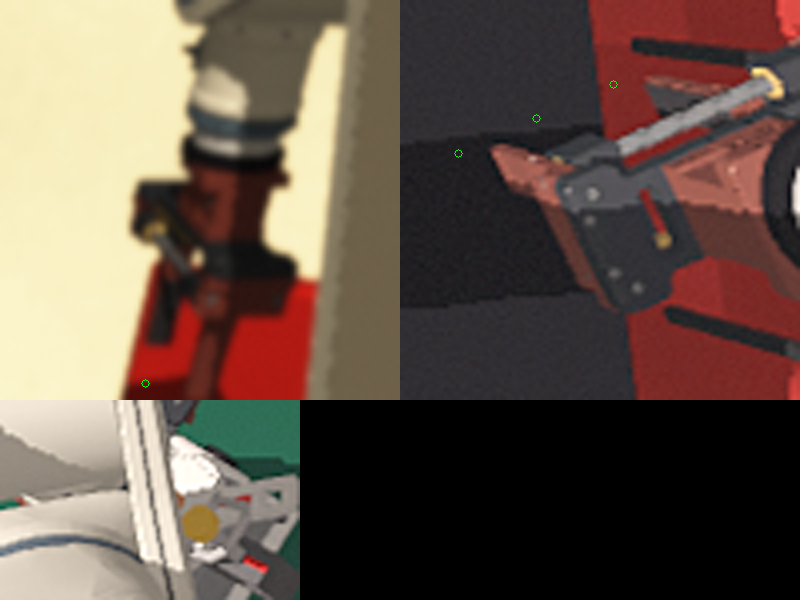

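Run:
```python
from h import *
t=np.array([219.31,-584.67,184.06])
for a,b in(((468.7,95.8),(602.5,320)),((482,108.8),(563.7,337.5)),((475.4,102.3),(583,328.7))):
    P,g=tri(a,b);print(P,g,P-t)
```

```text
[ 241.31 -628.58  220.49] 7.7446487690331205 [ 22.   -43.91  36.43]
[ 203.06 -534.62  224.47] 15.431557732394614 [-16.25  50.05  40.41]
[ 221.7  -581.53  221.93] 12.367070330732533 [ 2.39  3.14 37.87]
```

Both views put the real fingertips about 30 mm above the reported TCP, with the horizontal position right. That explains the handle being only grazed. I'll back off, go 27 mm lower while watching the force, and push again.

```bash
python3 -c "
from workcell import ctrl;print(ctrl.pinch_z)"
python3 -m inch '[{"xyz":[0,-1.5,0],"spin":0},{"xyz":[0,-3,0],"spin":0},{"xyz":[0,-3,0.5],"spin":0},{"xyz":[0,-3,1],"spin":0},{"xyz":[0,-3,1.5],"spin":0},{"xyz":[0,-3,2],"spin":0},{"xyz":[0,-3,2],"spin":0}]'
python3 -m inch '[{"xyz":[0,0,0.3],"spin":0},{"xyz":[0,0,0.6],"spin":0},{"xyz":[0,0,0.6],"spin":0}]'
python3 -m inch '[{"xyz":[0,0.6,0],"spin":0},{"xyz":[0,1.2,0],"spin":0},{"xyz":[0,1.5,0],"spin":0},{"xyz":[0,1.8,0],"spin":0},{"xyz":[0,2,0],"spin":0},{"xyz":[0,2,0],"spin":0}]'
python3 -m inch '[{"xyz":[0,0.3,0],"spin":0},{"xyz":[0,0.6,0],"spin":0},{"xyz":[0,0.8,0],"spin":0},{"xyz":[0,1,0],"spin":0},{"xyz":[0,1,0],"spin":0}]'
```

```text
18.700000000000003
t: 9.25
ee_pos: [527.9, 133.6, 78.7]
orientation: [-2.768, -1.479, 0.003]
ft_force: [-0.4, 0.3, -1.3]
width: 0.5
t: 9.55
ee_pos: [527.6, 133.5, 72.3]
orientation: [-2.768, -1.479, 0.004]
ft_force: [-0.1, -0.4, -0.4]
width: 0.3
t: 10.15
ee_pos: [542.8, 124.2, 71.9]
orientation: [-2.765, -1.475, 0.006]
ft_force: [-4.2, 11.9, -0.0]
width: 0.8
t: 10.65
ee_pos: [548.2, 119.6, 70.4]
orientation: [-2.762, -1.473, 0.013]
ft_force: [-4.4, 7.1, -5.1]
width: 0.6
```

Contact this time, with 8–12 N and the handle turning. Next I'll back off, rise, open, straddle the handle at the right depth and square it up.

```bash
python3 -m inch '[{"xyz":[0,-1,0],"spin":0},{"xyz":[0,-2,0],"spin":0},{"xyz":[0,-2,-3],"spin":0},{"xyz":[0,-2,-6],"spin":0},{"xyz":[0,-2,-10],"spin":0},{"xyz":[0,-2,-10],"spin":0},{"xyz":[0,-2,-10],"spin":0}]' 1
python3 - <<'E'
from h import *
p=K-15*ux;p[2]=170;go(p);p[2]=71;go(p)
E
```

```text
t: 11.35
ee_pos: [533.3, 130.5, 171.8]
orientation: [-2.763, -1.474, 0.009]
ft_force: [-0.5, 0.5, 0.1]
width: 0.6
shift cm [-0.44  4.4   0.13] spin -0.1 | t 11.35 [533.3  130.49 171.85] F [-0.45  0.49  0.07] w 0.5906669186917547
shift cm [-0.44  4.52 10.03] spin -0.1 | t 11.35 [533.3  130.49 171.85] F [-0.45  0.49  0.07] w 0.5906669186917547
```

```bash
python3 -m inch '[{"xyz":[-0.4,2,0],"spin":0},{"xyz":[-0.4,4.4,0],"spin":0},{"xyz":[-0.4,4.4,0],"spin":0},{"xyz":[-0.4,4.4,0],"spin":0},{"xyz":[-0.4,4.4,0],"spin":0},{"xyz":[-0.4,4.4,0],"spin":0},{"xyz":[-0.4,4.4,0],"spin":0},{"xyz":[-0.4,4.4,0],"spin":0},{"xyz":[-0.4,4.5,3],"spin":0},{"xyz":[-0.4,4.5,6],"spin":0},{"xyz":[-0.4,4.5,8],"spin":0},{"xyz":[-0.4,4.5,9],"spin":0},{"xyz":[-0.4,4.5,10],"spin":0},{"xyz":[-0.4,4.5,10],"spin":0},{"xyz":[-0.4,4.5,10],"spin":0}]' 0.15
python3 -m inch '[{"xyz":[0,0,0],"spin":0},{"xyz":[0,0,0],"spin":0},{"xyz":[0,0,0],"spin":0},{"xyz":[0,0,0],"spin":0},{"xyz":[0,0,0],"spin":0},{"xyz":[0,0,0],"spin":0},{"xyz":[0,0,0],"spin":0},{"xyz":[0,0,0],"spin":0},{"xyz":[0,0,0],"spin":0},{"xyz":[0,0,0],"spin":0}]' 0.85
```

```text
t: 12.85
ee_pos: [568.0, 102.8, 71.9]
orientation: [-2.763, -1.474, 0.008]
ft_force: [0.6, 0.6, 0.4]
width: 74.8
t: 13.85
ee_pos: [565.3, 104.1, 70.8]
orientation: [-2.76, -1.473, 0.014]
ft_force: [-5.3, 9.2, -1.9]
width: 13.9
```

```bash
python3 -m inch '[{"xyz":[0,0,0],"spin":0},{"xyz":[0,0,0],"spin":0},{"xyz":[0,0,0],"spin":0},{"xyz":[0,0,0],"spin":0},{"xyz":[0,0,0],"spin":0}]' 0.4
python3 -m inch '[{"xyz":[0,0,-3],"spin":0},{"xyz":[0,0,-7],"spin":0},{"xyz":[0,0,-11],"spin":0},{"xyz":[0,0,-15],"spin":0},{"xyz":[0,0,-19],"spin":0},{"xyz":[0,0,-23],"spin":0},{"xyz":[0,0,-25],"spin":0},{"xyz":[0,0,-25],"spin":0}]'
python3 see.py s4;python3 - <<'E'
from h import *
import cv2
im=cv2.imread("pics/s4r.png");h=cv2.cvtColor(im,cv2.COLOR_BGR2HSV)
def ang(p,h):
    a,u=ray("side",p);q=a+u*(((Ce+h*n-a)@n)/(u@n))-Ce;return np.arctan2(q@Y,q@X),np.hypot(q@X,q@Y)
for nm,lo,hi in(("orange",(6,130,90),(16,255,255)),("yellow",(20,130,90),(33,255,255)),("red",(0,130,60),(4,255,255))):
    k,l,s,c=cv2.connectedComponentsWithStats(cv2.inRange(h,lo,hi))
    for i in range(1,k):
        if s[i,4]>3 and 260<c[i,0]<360 and 150<c[i,1]<300: print(nm,s[i],c[i].round(1),ang(c[i],6.5))
print("c",proj("side",Ce+65*X+6.5*n))
H=Ce+100*X+75*n;go(H-10*ux);print(proj("side",H),proj("top",H))
E
```

```text
t: 14.35
ee_pos: [565.6, 103.9, 71.0]
orientation: [-2.76, -1.473, 0.013]
ft_force: [-0.0, -0.4, 0.1]
width: 50.2
t: 15.15
ee_pos: [570.8, 102.3, 324.7]
orientation: [-2.763, -1.474, 0.003]
ft_force: [-0.0, 0.3, 0.2]
width: 52.8
orange [292 228  23  25 293] [303.2 240.5] (np.float64(1.7330143957916535), np.float64(17.51939143262254))
yellow [317 193  13  13 113] [322.9 199.1] (np.float64(0.46600480183759774), np.float64(117.09394637370818))
red [335 198   8   8  30] [338.6 201.6] (np.float64(0.09794341082886958), np.float64(123.49955018708668))
red [329 211   2   3   6] [329.5 212. ] (np.float64(0.14022595192435397), np.float64(90.50215888174512))
red [323 218   7   9  14] [326.  222.2] (np.float64(0.018260194729591225), np.float64(65.35701837605147))
c [326.23 222.58]
shift cm [-6.22 -0.05 10.33] spin -0.1 | t 15.2 [569.58 102.1  322.15] F [ 0.64 -0.46 -0.56] w 53.192172100592224
[323.71 198.96] [299.88 201.23]
```

View pics/s4.png

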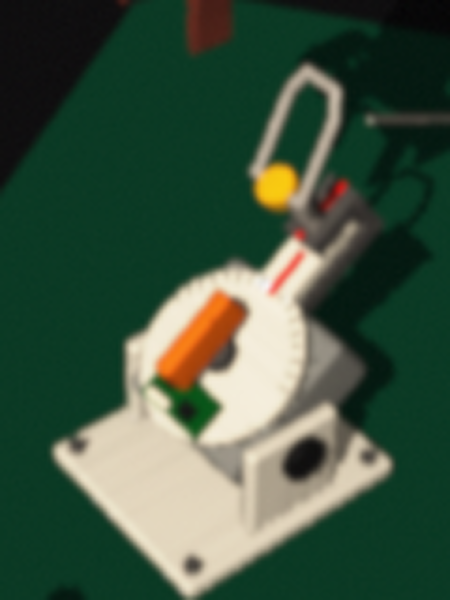

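The marks line up: the tongue mark measures 0.018 rad and lies on the clevis line. Now I'll move the closed fingers above the pin head.

```bash
python3 -m inch '[{"xyz":[-2,0,0],"spin":0},{"xyz":[-4,0,0],"spin":0},{"xyz":[-6.2,0,0],"spin":0},{"xyz":[-6.2,0,3],"spin":0},{"xyz":[-6.2,0,6],"spin":0},{"xyz":[-6.2,0,9],"spin":0},{"xyz":[-6.2,0,11],"spin":0},{"xyz":[-6.2,0,11.7],"spin":0},{"xyz":[-6.2,0,11.7],"spin":0}]' 1
python3 -m inch '[{"xyz":[0,0,0.4],"spin":0},{"xyz":[0,0,0.8],"spin":0},{"xyz":[0,0,0.8],"spin":0},{"xyz":[0,0,0.8],"spin":0}]'
python3 - <<'E'
from h import *
import cv2
H=Ce+100*X+75*n;go(H-10*ux)
bar=H-6*n+72*(.5*n+.866*X);print("bar",bar,proj("side",bar),proj("side",H-10*ux))
cv2.imwrite("pics/s5r.png",ctrl.get_image("side")[:,:,::-1])
E
python3 see.py s5
```

```text
t: 16.1
ee_pos: [532.3, 50.6, 203.8]
orientation: [-2.761, -1.472, 0.014]
ft_force: [0.5, -0.0, -0.3]
width: 0.2
t: 16.5
ee_pos: [532.4, 50.7, 196.2]
orientation: [-2.761, -1.472, 0.013]
ft_force: [0.6, -0.5, -0.8]
width: 0.4
shift cm [ 0.12  0.02 -2.26] spin -0.2 | t 16.5 [532.36  50.72 196.2 ] F [ 0.56 -0.52 -0.83] w 0.4145928523596241
bar [509.11  14.95 279.14] [336.29 171.76] [320.28 200.62]
```

View pics/s5.png

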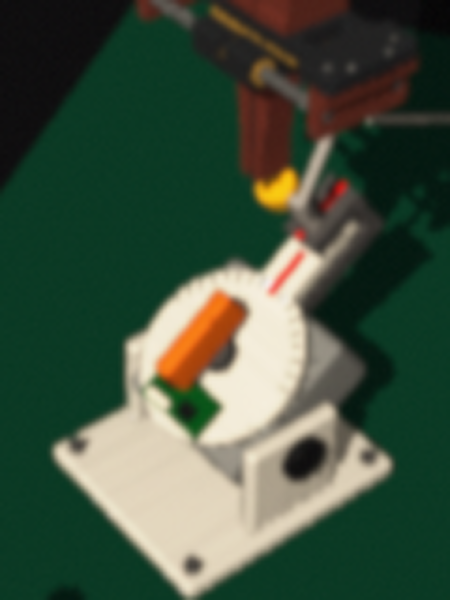

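The finger tip at crop (262,175) sits just above and downhill of the head at (276,187), and the ring clears behind it. I'll push along the pin axis.

```bash
python3 -m inch '[{"xyz":[-0.17,0,0.25],"spin":0},{"xyz":[-0.34,0,0.49],"spin":0},{"xyz":[-0.51,0,0.74],"spin":0},{"xyz":[-0.69,0,0.98],"spin":0},{"xyz":[-0.86,0,1.23],"spin":0},{"xyz":[-0.86,0,1.23],"spin":0}]'
python3 -m inch '[{"xyz":[-0.17,0,0.25],"spin":0},{"xyz":[-0.34,0,0.49],"spin":0},{"xyz":[-0.51,0,0.74],"spin":0},{"xyz":[-0.69,0,0.98],"spin":0},{"xyz":[-0.86,0,1.23],"spin":0},{"xyz":[-0.86,0,1.23],"spin":0}]'
```

```text
t: 17.2
ee_pos: [528.2, 43.8, 184.4]
orientation: [-2.762, -1.472, 0.01]
ft_force: [0.5, 0.9, 3.4]
width: 0.3
t: 17.8
ee_pos: [523.7, 36.7, 172.4]
orientation: [-2.762, -1.472, 0.008]
ft_force: [-0.3, 1.1, 4.3]
width: 0.4
```

```bash
python3 -m inch '[{"xyz":[-0.17,0,0.25],"spin":0},{"xyz":[-0.34,0,0.49],"spin":0},{"xyz":[-0.51,0,0.74],"spin":0},{"xyz":[-0.69,0,0.98],"spin":0},{"xyz":[-0.86,0,1.23],"spin":0},{"xyz":[-0.86,0,1.23],"spin":0}]'
python3 -m inch '[{"xyz":[-0.17,0,0.25],"spin":0},{"xyz":[-0.34,0,0.49],"spin":0},{"xyz":[-0.46,0,0.66],"spin":0},{"xyz":[-0.46,0,0.66],"spin":0}]'
python3 see.py s6
python3 - <<'E'
from h import *
import cv2
im=cv2.imread("pics/s6r.png");h=cv2.cvtColor(im,cv2.COLOR_BGR2HSV)
k,l,s,c=cv2.connectedComponentsWithStats(cv2.inRange(h,(20,130,90),(33,255,255)))
print([ (s[i],c[i].round(1)) for i in range(1,k) if s[i,4]>3 and 300<c[i,0]<350 and 150<c[i,1]<300])
for d in(0,15,30,45):print(d,proj("side",Ce+100*X+(75-d)*n))
E
```

```text
t: 18.4
ee_pos: [519.2, 29.6, 160.3]
orientation: [-2.762, -1.472, 0.007]
ft_force: [1.3, 1.3, 4.3]
width: 0.4
t: 18.8
ee_pos: [519.0, 27.6, 156.4]
orientation: [-2.763, -1.471, -0.003]
ft_force: [-0.5, 9.2, 22.0]
width: 0.8
[(array([326, 205,  10,   8,  48], dtype=int32), array([330.9, 208.7]))]
0 [323.71 198.96]
15 [326.46 201.79]
30 [329.14 204.55]
45 [331.77 207.26]
```

22 N at a stop, and the yellow blob has shifted by about (+8,+8) px, as predicted for home. One more small press to confirm, then retreat along the axis and look.

```bash
python3 -m inch '[{"xyz":[-0.23,0,0.33],"spin":0},{"xyz":[-0.4,0,0.57],"spin":0},{"xyz":[-0.4,0,0.57],"spin":0}]'
python3 -m inch '[{"xyz":[0.3,0,-0.5],"spin":0},{"xyz":[1,0,-1.5],"spin":0},{"xyz":[2,0,-3],"spin":0},{"xyz":[2,0,-6],"spin":0},{"xyz":[2,0,-10],"spin":0},{"xyz":[2,0,-15],"spin":0},{"xyz":[2,0,-18],"spin":0},{"xyz":[2,0,-18],"spin":0}]'
python3 see.py s7
python3 - <<'E'
from h import *
import cv2
im=cv2.imread("pics/s7r.png");h=cv2.cvtColor(im,cv2.COLOR_BGR2HSV)
k,l,s,c=cv2.connectedComponentsWithStats(cv2.inRange(h,(20,130,90),(33,255,255)))
print([ (s[i],c[i].round(1)) for i in range(1,k) if s[i,4]>3 and 300<c[i,0]<350 and 150<c[i,1]<300])
for tr in(38,45):
  H=Ce+100*X+(75-tr)*n
  bar=H-6*n+72*(.5*n+.866*X);print(tr,proj("side",H),"bar",bar,proj("side",bar))
p=bar-13.5*ux;go(p)
E
```

```text
t: 19.15
ee_pos: [522.0, 25.9, 154.8]
orientation: [-2.766, -1.471, -0.02]
ft_force: [1.7, 7.5, 30.5]
width: 0.2
t: 19.95
ee_pos: [533.9, 40.1, 339.7]
orientation: [-2.769, -1.473, -0.03]
ft_force: [0.9, 0.3, 0.1]
width: 0.5
[(array([325, 201,  11,  12,  90], dtype=int32), array([330.4, 206.7]))]
38 [330.55 206.  ] bar [497.02  -3.18 248.01] [342.89 179.73]
45 [331.77 207.26] bar [494.79  -6.52 242.28] [344.06 181.15]
shift cm [-4.79 -0.54  9.37] spin -0.3 | t 20.0 [532.53  40.09 336.82] F [-0.08  0.18 -0.69] w 0.5967880563781948
```

View pics/s7.png

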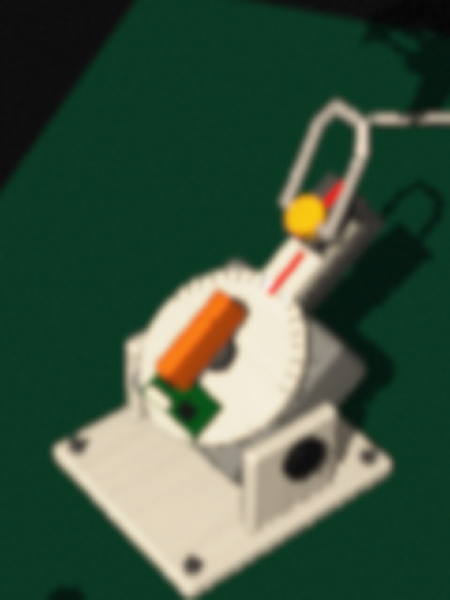

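The pin head sits flat on the upper lug. Its (7.5,7.6) px shift is about 42 mm, which fits a start of 0–4 mm and home at 45. The tongue is still aligned and the ring open, with its end bar at about crop (349,115), within 1 px of the predicted place. I'll now work out the ring push.

Run:
```python
from h import *
Hg=Ce+100*X+24*n;print(Hg)
p=Hg+5*ux;p[2]=280;go(p);p[2]=Hg[2]-28+61;go(p)
```

```text
[511.67  18.8  177.02]
shift cm [-3.53 -0.54  5.62] spin -0.3 | t 20.0 [532.53  40.09 336.82] F [-0.08  0.18 -0.69] w 0.5967880563781948
shift cm [-3.65 -0.55 12.62] spin -0.3 | t 20.0 [532.53  40.09 336.82] F [-0.08  0.18 -0.69] w 0.5967880563781948
```

```bash
python3 -m inch '[{"xyz":[-1.8,-0.5,2],"spin":0},{"xyz":[-3.6,-0.5,5],"spin":0},{"xyz":[-3.6,-0.5,8],"spin":0},{"xyz":[-3.6,-0.5,11],"spin":0},{"xyz":[-3.6,-0.5,12.6],"spin":0},{"xyz":[-3.6,-0.5,12.6],"spin":0},{"xyz":[-3.6,-0.5,12.6],"spin":0}]'
python3 -m inch '[{"xyz":[-0.6,0,0],"spin":0},{"xyz":[-1.2,0,0.1],"spin":0},{"xyz":[-1.7,0,0.4],"spin":0},{"xyz":[-2.2,0,0.7],"spin":0},{"xyz":[-2.8,0,1],"spin":0},{"xyz":[-2.8,0,1],"spin":0}]'
python3 see.py s8
```

```text
t: 20.7
ee_pos: [508.7, 14.8, 209.2]
orientation: [-2.766, -1.472, -0.02]
ft_force: [-0.6, -0.1, 1.1]
width: 0.8
t: 21.3
ee_pos: [492.4, -9.2, 198.5]
orientation: [-2.767, -1.471, -0.019]
ft_force: [0.0, 0.1, 2.2]
width: 0.4
```

```bash
python3 -m inch '[{"xyz":[-0.6,0,0.5],"spin":0},{"xyz":[-1.2,0,1],"spin":0},{"xyz":[-1.7,0,1.6],"spin":0},{"xyz":[-2.2,0,2.2],"spin":0},{"xyz":[-2.2,0,2.2],"spin":0}]'
python3 -m inch '[{"xyz":[-0.2,0,0.6],"spin":0},{"xyz":[-0.4,0,1.2],"spin":0},{"xyz":[-0.5,0,1.8],"spin":0},{"xyz":[-0.6,0,2.4],"spin":0},{"xyz":[-0.6,0,3.1],"spin":0},{"xyz":[-0.6,0,3.7],"spin":0},{"xyz":[-0.6,0,3.7],"spin":0}]'
python3 see.py s9
python3 - <<'E'
import cv2,numpy as np
a=[cv2.imread(f"pics/{k}.png") for k in("s8","s9")]
cv2.imwrite("pics/s89.png",np.hstack([x[:, :400] for x in a]))
E
```

```text
t: 21.85
ee_pos: [479.0, -27.6, 175.1]
orientation: [-2.766, -1.47, -0.015]
ft_force: [-0.1, -0.0, 1.4]
width: 0.5
t: 22.55
ee_pos: [475.0, -31.9, 136.9]
orientation: [-2.765, -1.469, -0.012]
ft_force: [-0.8, -0.9, -0.1]
width: 0.2
```

Forces have dropped to zero past the middle. I'll retreat clear and look with the last view.

```bash
python3 -m inch '[{"xyz":[-0.5,0,-2],"spin":0},{"xyz":[-0.5,0,-6],"spin":0},{"xyz":[-0.5,0,-10],"spin":0},{"xyz":[-0.5,0,-14],"spin":0},{"xyz":[-0.5,0,-18],"spin":0},{"xyz":[-5,0,-22],"spin":0},{"xyz":[-9,0,-22],"spin":0},{"xyz":[-12,0,-22],"spin":0},{"xyz":[-12,0,-22],"spin":0},{"xyz":[-12,0,-22],"spin":0}]'
python3 - <<'E'
from h import *
import cv2
s=ctrl.get_image("side")[:,:,::-1];t=ctrl.get_image("top")[:,:,::-1];cv2.imwrite("pics/s10r.png",s);cv2.imwrite("pics/t10r.png",t)
o=np.zeros((600,800,3),np.uint8);o[:,:450]=cv2.resize(s[150:310,250:370],(450,600),interpolation=cv2.INTER_CUBIC)
o[:300,450:]=cv2.resize(t[155:255,240:357],(350,300),interpolation=cv2.INTER_CUBIC)
o[300:,450:]=cv2.resize(t[120:320,140:480],(350,300))
cv2.imwrite("pics/z10.png",o)
h=cv2.cvtColor(s.copy(),cv2.COLOR_BGR2HSV)
for nm,lo,hi in(("yellow",(20,130,90),(33,255,255)),("red",(0,130,60),(4,255,255))):
    k,l,st,c=cv2.connectedComponentsWithStats(cv2.inRange(h,lo,hi))
    print(nm,[(st[i][:5].tolist(),c[i].round(1).tolist()) for i in range(1,k) if st[i,4]>3 and 230<c[i,0]<420 and 150<c[i,1]<345])
Hg=Ce+100*X+24*n
for al in(60,120,180):
    a=np.radians(al);print(al,proj("side",Hg+72*(np.cos(a)*n+np.sin(a)*X)))
E
```

```text
t: 23.6
ee_pos: [407.5, -134.4, 356.2]
orientation: [-2.767, -1.467, -0.014]
ft_force: [1.3, -0.1, -0.4]
width: 0.9
yellow [([325, 201, 13, 12, 93], [330.5, 206.7])]
red [([378, 177, 30, 8, 227], [392.7, 180.7]), ([336, 198, 7, 8, 27], [339.1, 201.1]), ([323, 218, 7, 9, 14], [326.0, 222.2]), ([233, 314, 13, 14, 142], [239.4, 320.5])]
60 [344.07 181.15]
120 [355.45 194.91]
180 [344.51 220.38]
```

View pics/z10.png

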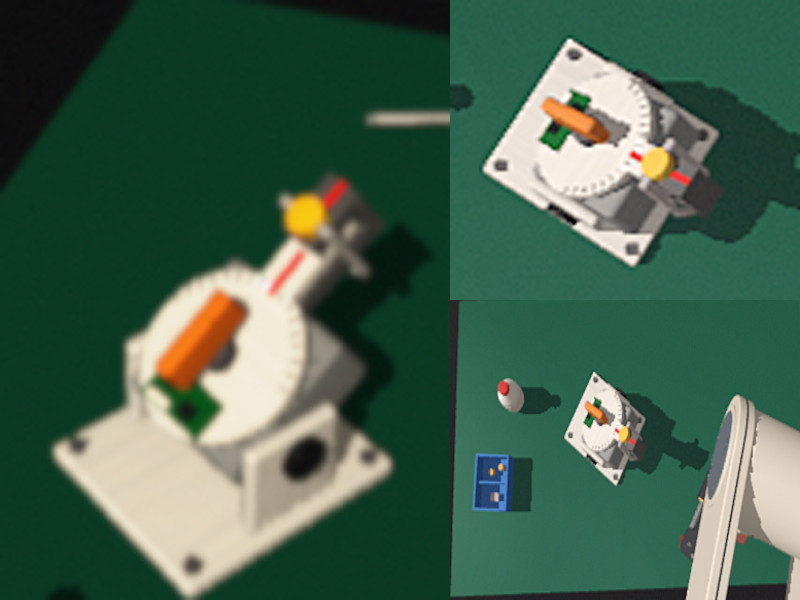

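The ring leg now runs from the head down along the pin to crop (365,270), i.e. pixel (347,222). That matches the shut prediction of (344.5,220.4) plus half the bar's length. Head, mark and bystanders are where they should be, so I'm handing in.

```bash
python3 -c "
from workcell import ctrl;print(ctrl.close_job(), ctrl.get_obs()['t'])"
```

```text
the job is handed in; nothing more can be done
the job is handed in; nothing more can be done
```

The job is handed in. The last pictures show the turntable aligned, the pin home and the ring shut. The hand-in gave no verdict, and my last time reading was about 24 s of the 50 s.

**What I did**
- **Turntable:** I pushed the orange handle round with the closed fingers, then squeezed it square between the jaws.
- **Pin:** I pushed the yellow head along its axis until it stopped, then pressed to about 30 N.
- **Ring:** I swept the ring over its middle with a fingertip, and it snapped shut by itself.

**Last checks**
- **Turntable:** the red mark measured 0.018 rad from the clevis line and did not move afterwards.
- **Pin:** the head moved about 42 mm and now sits flat on the lug. That fits fully home, since the pin could start up to 4 mm in, but the picture alone is only good to about 1 mm.
- **Ring:** the visible leg ends within about 1–2 px of where a shut ring should be. I judged this from one side view and did not measure the angle.
- **Bystanders:** the bottle, the bin and the visible part of the screwdriver looked unmoved, and the arm was clear of everything.

**What disagreed**
- **Fingertip height:** the pictures showed the fingertips about 28 mm above the reported TCP. My first grip therefore only grazed the handle, turning the table from about 43° to 32°, and one push missed it. I allowed for the offset after that, and the contact on the pin head agreed with it.
- **Fixture direction:** its uphill side points to the robot's right and towards it, not away as the task says. I used the measured direction.

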